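# Shorten the lamp boom by one hole and swing the lamp over the board

### The job

The bench lamp's boom is one hole too long: it reaches past the circuit board, and its lamp would strike the spray can if it were swung in like this. Press in the sprung button on the side of the boom, slide the sleeve towards the stand until the button springs out fully in the next hole, and tug the sleeve back outwards with 15 to 20 N to prove that it has locked, never forcing it harder than that, either way, against the button; then swing the lamp in over the middle of the circuit board and let go, leaving the can, the board and the small things where they are.

Things in the scene. Friction and masses are not known exactly. Their poses are not given: they have to be found in the camera images.
- lamp_stand: Bench lamp stand: blue magnetic base 62 x 56 x 56 mm with a red knob, fast on the work surface, with a 15 mm steel column up to 183 mm. Origin: on the column's axis, at the work surface, z up. The boom swings about this axis; its pivot is stiff (0.3 N m, some 2 N at the sleeve) and it stays where it is left.
- boom_arm: The swivelling part: hub 41 mm wide, 130 to 170 mm above the surface, and the fixed inner tube, dark steel, 17 mm square, level, ending 206 mm from the column's axis. Origin: on the column's axis, 150 mm up, at the height of the tubes' centre line. +x points along the boom to the lamp, z up; the button is on the -y side (towards the robot).
- boom_sleeve: Bright aluminium outer tube, 22 mm square, wall 2 mm, that slides on the inner tube (friction 5 N) and carries the lamp; axes as boom_arm. Origin: centre line, at the hole the button starts in, at first 190 mm from the column's axis. It runs from x = -65 mm (26 mm square black bush, 9 mm long) to +146 mm (black end block from 132 mm on). 11.5 mm round holes on its -y side at x = -45, 0, 45, 90 mm.
- snap_button: Sprung brass button, 10 mm across, domed, on the inner tube 190 mm from the column's axis; moves only in and out along boom_arm's y. Origin: tip of the dome; out, it is at y = -17 mm of boom_arm, 6 mm proud of the sleeve's side (y = -11 mm). 2.5 N starts it, 7 N presses it level with the sleeve. Out, or in by less than 3 mm, its straight shank locks the sleeve.
- start_hole (a point): Centre, on the sleeve's outer face, of the hole that the button starts in. A pinch of 20 to 30 N across tube and button here presses the button level (pads then 22 mm apart; 28 mm with it out) and carries the sleeve by friction; 5 to 20 N along the boom then wedges the dome under the wall, where it stays, 8 mm in, and slides on even when the finger leaves it.
- next_hole (a point): Centre, on the sleeve's outer face, of the next hole (x = 45 mm of the sleeve). When the sleeve has moved 45 mm towards the column this hole comes over the button, which springs out by itself unless a finger covers it, and stops the sleeve, with 0.75 mm of play either way. A push or tug then loads the button with the hand's force less the sleeve's 5 N of friction; over 20 N would harm it.
- lamp_centre (a point): Centre of the lamp's white lower face, 117 mm above the surface, at x = 195 mm of the sleeve; the lamp is a black puck 91 mm across and 23 mm high with a yellow band.
- circuit_board: Green circuit board in a gold frame, 136 x 105 x 16 mm, loose on the work surface. Origin: centre of its underside. It lies about 337 mm from the column's axis, where the lamp comes with the boom one hole shorter.
- spray_can: White and blue spray can with a red cap, 66 mm across, 210 mm high, loose, standing just past the board. Origin: centre of its underside.
- test_light: Tester with a clear handle and a black grip, 25 x 128 x 25 mm, loose, lying. Origin: centre of its underside.
- relay: Black relay cube, 30 x 30 x 37 mm, loose. Origin: centre of its underside.

How it is judged:
By the outcome, as a careful person would: the job done as asked, in the order asked, and still so for the second after the job is handed in, with the robot touching nothing.
It also fails if it takes over 53 s, if anything falls off the work surface, if the arm or the gripper's body presses on something with over 40 N, if the wrist force passes 120 N, or if a joint passes its speed limit or range.

### The arm

A 7-joint arm with a two-finger parallel gripper is mounted at the origin on the work surface; the furniture and walls round the work are solid. World frame = base frame: x ahead of the robot, y to its left, z up, the work surface at z = 0. Lengths are in mm, angles in rad, forces in N, time in s.
With the tool pointing down it reaches from about 425 to 1025 mm from the base axis. Payload 9.4 kg.
Tool frame: the origin (TCP) lies midway between the tips of the shut fingers; the grasp point (between the pads) lies 19 mm behind it; z points along the fingers, y is the line along which they close (so a half turn about z gives the same grasp; the last joint's range is limited). The gripper opens to 93 mm and grips with 3 to 60 N. Pads are 15 mm wide; open, the fingers measure 128 mm over their backs; the gripper's body (75 mm by 188 mm) begins 65 mm behind the grasp point.
Start: joints at [-1.321, 0.599, -0.003, 1.599, 0.002, 0.943, -0.08], TCP at [232.74, 686.627, 218.618] pointing down, gripper open.
Joint ranges: [-2.57, 2.57], [-0.35, 1.97], [-1.29, 1.29], [0.11, 2.56], [-1.05, 4.19], [0.11, 1.86], [-2.63, 2.63]. Speed limits (rad/s): [2.22, 2.22, 3.01, 3.01, 3.14, 3.14, 3.14].

### API

Orientations are given as a unit quaternion [x, y, z, w].
In Python, from bench import * gives the robot as it stands. The module is installed in compiled form; this text tells all that it offers.
- The arm moves only by the shell command python3 -m handwheel 'ROWS' [OPENING] [FORCE]. ROWS is JSON, a list of rows, each an object with "offset": the shift along the tool's x, y, z in m, a list of three; "twist": the turn, a rotation vector about the tool's x, y, z in rad, a list of three. A call has 1 to 10 rows; each row is the pose to reach, as a shift and turn from the pose commanded when the call began, along the tool's axes at that moment; what a row does not reach only later rows make up. A row lasts 1/8 s, in which the tool goes at most 62.5 mm and 10.7 degrees, less where a joint would pass 70% of its speed; a pose out of reach is approached as far as the arm can. A call with a gripper value outside its range is refused whole. OPENING is the finger opening in m, from 0 to 0.093, set as the call begins (- or left out, the last holds). The fingers move at their own pace and stop on an object; FORCE is the grip in N (left out, the last holds). Time passes only in rows, so rows that repeat a pose let the fingers close. It gives the time, the measured TCP pose, the force, the opening and the grip force at its end, in the units of the state.
- get_state(): the state, without advancing time (a new reading comes with each control period).
- get_image(name): name is "scene" or "top" or "wrist"; returns the picture (384x512x3 uint8, blue, green, red); there is no depth.
- camera_params(name): a dict with "mtx" (3x3 intrinsics, pixels), "extrinsics" (4x4, takes a point from camera to world coordinates). Camera axes: x right, y up, looking along -z (the intrinsics and any distortion apply to the point x, -y, -z); pixel columns grow to the right and rows downward; lengths in mm; the calibration is good to about 2 mm. A picture is of the moment at which its call begins: read the wrist's pose just before it. camera_params takes no time and is no camera call; for the wrist camera it gives the pose at the moment of the call.
- job_done(): hands the job in; it is judged then, once.
The state is a dict: "clock": time; "joints": joint angles; "joint_vel": joint speeds; "effort": joint torques, N m; "tool_pos": TCP position; "ee_rot": TCP orientation; "ft_force": force on the tool from outside, world axes, zero at the start; "torque": the same for the moment, N m; "finger_gap": opening from 0.0 (shut) to 1.0 (fully open); "grasp_force": force on a finger pad.
Only numpy, scipy, OpenCV 4.12 (cv2) and the standard library are available. Lean on these libraries where they do the work, as an engineer would, in place of code of your own. Each camera call takes 0.05 s, during which the arm holds its last target. There are 200 camera calls.

## Working session

There is one attempt and no reset: what is moved stays moved. The work goes in short steps, Python scripts to look and compute and a shell command to move; the robot and the scene stay as the last step left them, time stands still between calls to the robot, and variables do not carry over. Pictures are saved under pics/ and viewed, at most 10 in all, crops included, and the job is handed in when it is done.

```bash
mkdir -p pics; cat > h.py <<'E'
from bench import *
import numpy as np, cv2
from scipy.spatial.transform import Rotation as R
def ray(name,px,cp=None):
    p=cp or camera_params(name); K=np.array(p["mtx"]);T=np.array(p["extrinsics"])
    d=np.linalg.inv(K)@[px[0],px[1],1]; d=np.array([d[0],-d[1],-d[2]])
    return T[:3,3],T[:3,:3]@d
def onz(name,px,z,cp=None):
    o,d=ray(name,px,cp); return o+d*(z-o[2])/d[2]
def proj(name,P,cp=None):
    p=cp or camera_params(name); K=np.array(p["mtx"]);T=np.array(p["extrinsics"])
    q=T[:3,:3].T@(np.array(P)-T[:3,3]); q=np.array([q[0],-q[1],-q[2]]); u=K@q; return u[:2]/u[2]
E
python3 - <<'E'
from h import *
s=get_state(); print({k:np.round(v,3) for k,v in s.items()})
for n in ("scene","top"):
    p=camera_params(n); print(n,{k:np.round(v,2).tolist() for k,v in p.items() if k in("mtx","extrinsics")},[k for k in p])
    cv2.imwrite(f"pics/{n}0.png",get_image(n))
E
```

```text
{'clock': np.float64(0.0), 'joints': array([-1.321,  0.6  , -0.003,  1.6  ,  0.002,  0.943, -0.08 ]), 'joint_vel': array([-0.001, -0.001, -0.001,  0.001,  0.001,  0.   , -0.   ]), 'effort': array([-1.0000e-03, -7.6509e+01,  1.4970e+00, -2.5232e+01, -5.2000e-02,
        1.7000e-02,  0.0000e+00]), 'tool_pos': array([232.59 , 686.185, 217.777]), 'ee_rot': array([ 0.163,  0.987, -0.001, -0.   ]), 'ft_force': array([-0.621,  0.694,  0.186]), 'torque': array([ 0.005, -0.007,  0.027]), 'grasp_force': np.float64(0.0), 'finger_gap': np.float64(1.0)}
scene {'mtx': [[452.5, 0.0, 245.28], [0.0, 452.5, 198.86], [0.0, 0.0, 1.0]], 'extrinsics': [[-0.67, 0.35, -0.66, -193.65], [-0.75, -0.32, 0.58, 629.67], [-0.01, 0.88, 0.47, 609.26], [0.0, 0.0, 0.0, 1.0]]} ['mtx', 'extrinsics']
top {'mtx': [[480.26, 0.0, 246.81], [0.0, 480.26, 193.28], [0.0, 0.0, 1.0]], 'extrinsics': [[-0.01, 0.98, -0.2, 263.11], [-1.0, -0.01, 0.0, 29.51], [0.0, 0.2, 0.98, 1171.85], [0.0, 0.0, 0.0, 1.0]]} ['mtx', 'extrinsics']
```

View pics/scene0.png

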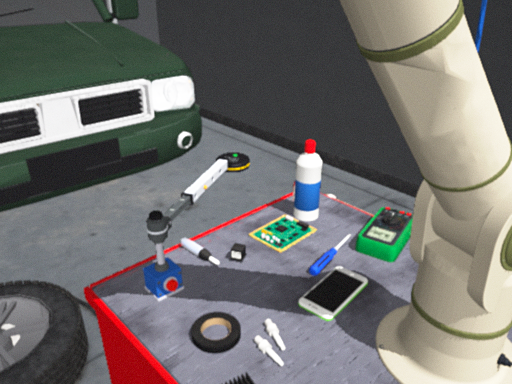

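View pics/top0.png

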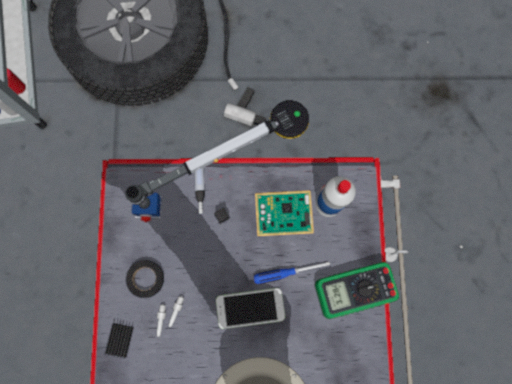

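The scene view shows the stand at about (160,270), with the boom running to the lamp at (235,160). In the top view the column is at about (133,193), the sleeve runs from (188,168) to (270,127), the lamp is at (289,118), the board at (284,213) and the can at (340,190).

```bash
python3 - <<'E'
from h import *
im=cv2.imread("pics/top0.png"); hsv=cv2.cvtColor(im,cv2.COLOR_BGR2HSV)
c=cv2.resize(im[90:250,110:360],None,fx=3.2,fy=3.2,interpolation=cv2.INTER_CUBIC); cv2.imwrite("pics/topc.png",c)
def blob(m,box):
    x0,y0,x1,y1=box; k=np.zeros_like(m); k[y0:y1,x0:x1]=m[y0:y1,x0:x1]
    n,l,st,ce=cv2.connectedComponentsWithStats(k); i=1+np.argmax(st[1:,4]); cs,_=cv2.findContours((l==i).astype(np.uint8),0,2)
    return max(cs,key=cv2.contourArea),st[i]
# board
m=((hsv[...,0]>12)&(hsv[...,0]<95)&(hsv[...,1]>70)).astype(np.uint8)*255
ct,st=blob(cv2.morphologyEx(m,3,np.ones((5,5))),(240,180,325,245)); r=cv2.minAreaRect(ct); print("board px",r)
b=cv2.boxPoints(r); P=np.array([onz("top",q,14) for q in b]); print(P.round(0).tolist(), P.mean(0).round(1), np.linalg.norm(np.diff(P,axis=0),axis=1))
# sleeve
m=((hsv[...,2]>165)&(hsv[...,1]<50)).astype(np.uint8)*255
ct,st=blob(m,(175,115,280,180)); r=cv2.minAreaRect(ct); print("sleeve px",r)
b=cv2.boxPoints(r); P=np.array([onz("top",q,161) for q in b]); print(P.round(0).tolist(), P.mean(0).round(1), np.linalg.norm(np.diff(P,axis=0),axis=1))
# can cap
m=(((hsv[...,0]<8)|(hsv[...,0]>172))&(hsv[...,1]>150)).astype(np.uint8)*255
ct,st=blob(m,(330,170,360,200)); (u,v),rr=cv2.minEnclosingCircle(ct); print("cap",u,v,rr,onz("top",(u,v),207))
# lamp: dark puck
m=(hsv[...,2]<70).astype(np.uint8)*255
ct,st=blob(cv2.morphologyEx(m,2,np.ones((3,3))),(262,90,320,145)); (u,v),rr=cv2.minEnclosingCircle(ct); print("lamp",u,v,rr,onz("top",(u,v),140))
E
```

```text
board px ((283.8477783203125, 212.68389892578125), (43.50405502319336, 56.78196716308594), 86.90594482421875)
[[506.0, 6.0, 14.0], [513.0, -134.0, 14.0], [405.0, -136.0, 14.0], [398.0, 1.0, 14.0]] [455.4 -65.8  14. ] [140.16213546 107.6780377  137.56927698]
sleeve px ((230.02456665039062, 151.99441528320312), (22.83687973022461, 87.6574478149414), 63.12186050415039)
[[545.0, 157.0, 161.0], [635.0, -14.0, 161.0], [587.0, -36.0, 161.0], [499.0, 134.0, 161.0]] [566.4  60.3 161. ] [193.83737982  52.21027076 192.09048384]
cap 343.5 186.1666717529297 6.346582412719727 [ 477.42171836 -174.07251877  207.        ]
lamp 285.0760803222656 118.0 23.270383834838867 [651.61045024 -63.22031203 140.        ]
```

View pics/topc.png

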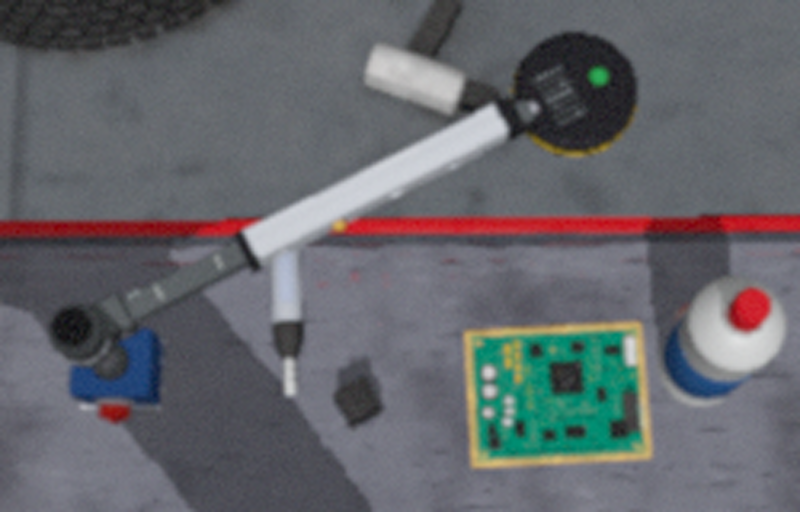

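The crop shows the column's top at (75,327), the brass button at (340,226), the lamp disc at (575,92) and the sleeve's edges. In full-image pixels these are x/3.2+110 and y/3.2+90.

```bash
python3 - <<'E'
from h import *
f=lambda x,y:(110+(x+.5)/3.2-.5,90+(y+.5)/3.2-.5)
col=onz("top",f(75,327),183); but=onz("top",f(340,226),150); lamp=onz("top",f(575,91),140)
e=[onz("top",f(*q),161) for q in ((243,231),(492,101))]
print("col",col,"button",but,"lamp",lamp,"edge",e)
d=(e[1]-e[0])[:2]; th=np.arctan2(d[1],d[0]); print("edge dir",np.degrees(th),"col-lamp",np.degrees(np.arctan2(*(lamp-col)[[1,0]])),np.linalg.norm((lamp-col)[:2]),"(385)")
u=np.array([np.cos(th),np.sin(th)]);n=np.array([-u[1],u[0]])
for nm,p in(("but",but),("e0",e[0]),("e1",e[1]),("lamp",lamp)): print(nm,(p-col)[:2]@u,(p-col)[:2]@n)
b=np.array([455.4,-65.8]); print("board",np.linalg.norm(b-col[:2]),np.degrees(np.arctan2(b[1]-col[1],b[0]-col[0])))
# verify in scene: projections
for nm,P in(("col",[*col[:2],183]),("but",but),("lamp",lamp),("board",[*b,14])): print(nm,proj("scene",P))
im=cv2.imread("pics/scene0.png"); cv2.imwrite("pics/scc.png",cv2.resize(im[140:310,130:330],None,fx=3.4,fy=3.4,interpolation=cv2.INTER_CUBIC))
E
```

```text
col [473.4606488  264.17663354 183.        ] button [550.39327286  92.50340596 150.        ] lamp [651.32607488 -72.90082269 140.        ] edge [array([544.19960386, 157.83224386, 161.        ]), array([636.4592272, -13.0507637, 161.       ])]
edge dir -61.635419114631745 col-lamp -62.180764967525924 381.12638493982166 (385)
but 187.61173335101628 -13.862294932512908
e0 127.18362687859543 11.724079260276758
e1 321.3815680930342 11.724079260276747
lamp 381.1091212149522 -3.627536914214787
board 330.4705217120384 -93.13285056971259
col [156.87930798 212.48368319]
but [205.4867657  186.84440415]
lamp [232.54372036 158.30734784]
board [282.90672971 229.19836692]
```

View pics/scc.png

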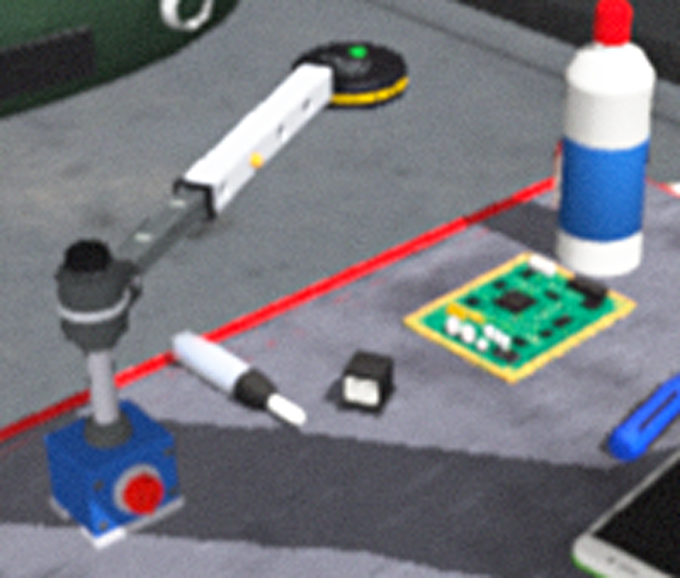

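The measurements agree: lamp at 381 mm (385 given), sleeve half-width 11.7 mm (11 given), board at 330 mm (337 given). Next I work out the shift to a point above the button.

```bash
cat >> h.py <<'E'
def go(P,yaw_y,s=None):
    "shift (m) in tool axes and twist about tool z to bring TCP to P with tool y at world angle yaw_y deg, from measured pose"
    s=s or get_state(); r=R.from_quat(s["ee_rot"]); m=r.as_matrix()
    off=m.T@(np.array(P)-s["tool_pos"])/1000; a=np.degrees(np.arctan2(m[1,1],m[0,1]))
    print("tool",np.round(s["tool_pos"],1),"yaw_y",round(a,2),"tilt",np.round(m[:,2],3),"offset",off.round(4),"twist z",round(np.radians(a-yaw_y),4),"F",np.round(s["ft_force"],1))
E
python3 -c "
from h import *
go([562.6,99.1,255],28.1)"
```

```text
tool [232.6 686.2 217.8] yaw_y 71.28 tilt [-0.    -0.001 -1.   ] offset [-0.501  -0.4502 -0.0365] twist z 0.7536 F [0.1 0.7 0.8]
```

```bash
python3 -m handwheel '[{"offset":[-0.02,-0.02,-0.04],"twist":[0,0,0]},{"offset":[-0.06,-0.055,-0.04],"twist":[0,0,0.08]},{"offset":[-0.105,-0.095,-0.04],"twist":[0,0,0.16]},{"offset":[-0.15,-0.135,-0.04],"twist":[0,0,0.24]},{"offset":[-0.195,-0.175,-0.04],"twist":[0,0,0.32]},{"offset":[-0.24,-0.215,-0.04],"twist":[0,0,0.4]},{"offset":[-0.285,-0.255,-0.04],"twist":[0,0,0.48]},{"offset":[-0.33,-0.295,-0.04],"twist":[0,0,0.56]},{"offset":[-0.375,-0.335,-0.04],"twist":[0,0,0.64]},{"offset":[-0.42,-0.375,-0.04],"twist":[0,0,0.72]}]' 0.07; python3 -c "
from h import *
go([562.6,99.1,255],28.1)"
```

```text
clock: 1.35
tool_pos: [510.8, 194.9, 258.6]
ee_rot: [0.501, 0.866, 0.0, 0.0]
ft_force: [1.8, 0.8, 0.0]
finger_gap: 0.751
grasp_force: 0.0
tool [510.8 194.9 258.6] yaw_y 29.89 tilt [ 0.  0. -1.] offset [-0.1089 -0.0028  0.0036] twist z 0.0312 F [1.8 0.8 0. ]
```

```bash
python3 -m handwheel '[{"offset":[-0.05,-0.002,0.004],"twist":[0,0,0.02]},{"offset":[-0.1,-0.003,0.004],"twist":[0,0,0.031]},{"offset":[-0.109,-0.003,0.004],"twist":[0,0,0.031]},{"offset":[-0.109,-0.003,0.004],"twist":[0,0,0.031]}]'; python3 - <<'E'
from h import *
go([562.6,99.1,131],28.1)
p=camera_params("wrist"); im=get_image("wrist"); cv2.imwrite("pics/w1.png",im)
np.savez("w1.npz",mtx=p["mtx"],extrinsics=p["extrinsics"])
print(np.round(p["extrinsics"],2).tolist(),np.round(p["mtx"],1).tolist())
for x in (-65,-56,-45,0,45):
    th=np.radians(-61.9);u=np.array([np.cos(th),np.sin(th),0]);n=np.array([-u[1],u[0],0]);c=np.array([562.6,99.1,161])
    print(x,proj("wrist",c+x*u+11*n),proj("wrist",c+x*u-11*n))
E
```

```text
clock: 1.85
tool_pos: [561.9, 100.6, 254.4]
ee_rot: [0.514, 0.858, -0.0, -0.0]
ft_force: [-0.9, -0.1, 0.2]
finger_gap: 0.746
grasp_force: 0.0
tool [561.9 100.6 254.4] yaw_y 28.19 tilt [-0.001  0.    -1.   ] offset [-1.700e-03 -1.000e-04  1.233e-01] twist z 0.0016 F [-0.9 -0.1  0.2]
[[0.88, -0.45, -0.14, 523.77], [0.47, 0.84, 0.26, 173.38], [0.0, -0.3, 0.96, 419.89], [0.0, 0.0, 0.0, 1.0]] [[274.8, 0.0, 256.1], [0.0, 274.8, 191.1], [0.0, 0.0, 1.0]]
-65 [267.10870364 128.67919662] [243.23155525 128.61014975]
-56 [266.9672349  138.56212171] [243.33827918 138.49469841]
-45 [266.79827238 150.36574705] [243.46574412 150.30023791]
0 [266.14905034 195.72002773] [243.95551304 195.66162099]
45 [265.56026035 236.85256051] [244.39968867 236.80024849]
```

View pics/w1.png

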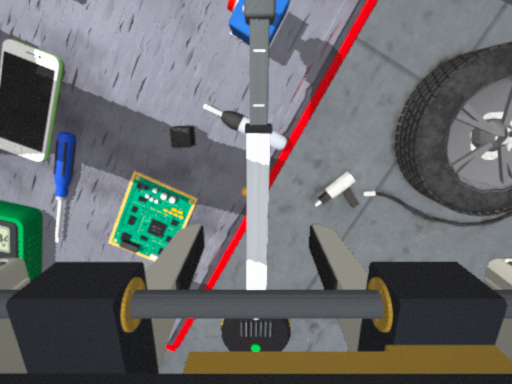

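The wrist view shows the sleeve running straight down the image at columns of about 247 to 270, the bush at rows 124 to 132 and the button at (244,190). I fit the edges to get exact offsets.

```bash
python3 - <<'E'
from h import *
p=dict(np.load("w1.npz")); im=cv2.imread("pics/w1.png"); g=cv2.cvtColor(im,6).astype(int); hsv=cv2.cvtColor(im,cv2.COLOR_BGR2HSV)
A=[]
for r in (140,155,170,215,230,245,260):
    row=g[r,225:295]; b=np.where(row>185)[0]+225; A.append((r,b.min()-.5,b.max()+.5)); 
print(A)
print("col258",g[112:142,258].tolist())
m=((hsv[...,0]>12)&(hsv[...,0]<30)&(hsv[...,1]>120)); ys,xs=np.where(m[170:210,225:262]); print("button px",xs.mean()+225,ys.mean()+170,xs.min()+225,ys.min()+170,ys.max()+170)
L=np.array([onz("w",(a[1],a[0]),161,p) for a in A]);Q=np.array([onz("w",(a[2],a[0]),161,p) for a in A])
for r,l,q in zip(A,L,Q): print(r[0],l[:2].round(1),q[:2].round(1),np.linalg.norm(l-q).round(1))
d=Q[-1]-Q[0]; print("dir R",np.degrees(np.arctan2(d[1],d[0]))); d=L[-1]-L[0]; print("dir L",np.degrees(np.arctan2(d[1],d[0])))
s=get_state(); t=s["tool_pos"]; m=R.from_quat(s["ee_rot"]).as_matrix()
bp=onz("w",(xs.mean()+225,ys.mean()+170),150,p); print("button",bp, "in tool",m.T@(bp-t)); print("L in tool",((L-t)@m)[:,:2].round(1).tolist()); print("R in tool",((Q-t)@m)[:,:2].round(1).tolist())
bc=onz("w",(258,124),161,p); be=onz("w",(258,132.5),161,p); print("bush in tool",m.T@(bc-t),m.T@(be-t))
E
```

```text
[(140, np.float64(245.5), np.float64(285.5)), (155, np.float64(245.5), np.float64(269.5)), (170, np.float64(246.5), np.float64(267.5)), (215, np.float64(246.5), np.float64(266.5)), (230, np.float64(246.5), np.float64(266.5)), (245, np.float64(246.5), np.float64(265.5)), (260, np.float64(245.5), np.float64(265.5))]
col258 [123, 123, 123, 126, 123, 123, 126, 125, 122, 122, 122, 121, 104, 68, 54, 54, 50, 53, 46, 48, 80, 197, 250, 253, 253, 253, 254, 253, 253, 253]
button px 243.6 191.5 242 188 195
140 [529.4 142. ] [562.3 159.6] 37.3
155 [535.9 129.5] [555.9 140.2] 22.7
170 [543.4 117.1] [561.3 126.6] 20.2
215 [565.   75.7] [582.9  85.3] 20.3
230 [572.7  61. ] [590.9  70.7] 20.6
245 [580.7  45.7] [598.3  55.1] 19.9
260 [588.   29.3] [606.9  39.4] 21.4
dir R -69.62124688285685
dir L -62.4900300850988
button [552.11729206  93.2302741  150.        ] in tool [ -3.06052061 -12.25280916 104.36290617]
L in tool [[50.7, -9.2], [36.6, -9.4], [22.1, -8.6], [-24.6, -9.2], [-41.2, -9.4], [-58.5, -9.6], [-76.3, -10.9]]
R in tool [[50.6, 28.1], [36.5, 13.4], [22.0, 11.6], [-24.6, 11.1], [-41.3, 11.2], [-58.5, 10.3], [-76.4, 10.5]]
bush in tool [65.15245654  2.49001002 93.40195466] [57.49999208  2.48861698 93.39662867]
```

```bash
python3 -m handwheel '[{"offset":[-0.0017,0.001,0.05],"twist":[0,0,0.006]},{"offset":[-0.0017,0.001,0.1],"twist":[0,0,0.006]},{"offset":[-0.0017,0.001,0.1235],"twist":[0,0,0.006]},{"offset":[-0.0017,0.001,0.1235],"twist":[0,0,0.006]},{"offset":[-0.0017,0.001,0.1235],"twist":[0,0,0.006]}]'; python3 - <<'E'
from h import *
go([562.6,99.1,131],27.8)
cv2.imwrite("pics/w2.png",get_image("wrist")[100:384,120:400])
E
```

```text
clock: 2.52
tool_pos: [564.0, 100.8, 132.1]
ee_rot: [0.515, 0.857, 0.0, 0.0]
ft_force: [0.8, 1.3, 0.4]
finger_gap: 0.753
grasp_force: 0.0
tool [564.  100.8 132.1] yaw_y 27.98 tilt [ 0.001  0.001 -1.   ] offset [-0.0009 -0.0021  0.0011] twist z 0.0031 F [0.8 1.3 0.4]
```

View pics/w2.png

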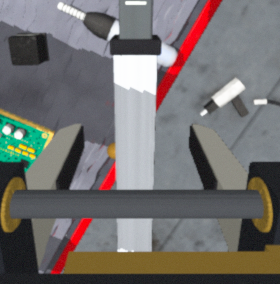

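The button shows at crop (113,150), which is full-image (233,250), on the left edge of the sleeve. The fingers straddle the boom. I check its position along the boom from close by.

```bash
python3 - <<'E'
from h import *
im=cv2.imread("pics/w2.png"); hsv=cv2.cvtColor(im,cv2.COLOR_BGR2HSV); g=cv2.cvtColor(im,6).astype(int)
m=((hsv[...,0]>10)&(hsv[...,0]<32)&(hsv[...,1]>90)); ys,xs=np.where(m[138:165,100:122]); ys=ys+138+100;xs=xs+100+120
print(xs.mean(),ys.mean(),xs.min(),xs.max(),ys.min(),ys.max())
s=get_state();t=s["tool_pos"];M=R.from_quat(s["ee_rot"]).as_matrix(); T=lambda px,z:(M.T@(onz("wrist",px,z)-t)).round(1)
print("but",T((xs.mean(),ys.mean()),150),T((xs.mean(),ys.min()-.5),150),T((xs.mean(),ys.max()+.5),150))
c=g[25:60,130]; print(c.tolist()); 
for r in (95,110,125,165,175): print(r,g[r,110:160].tolist())
for P in ([7.5,-30,0],[-7.5,-30,0],[7.5,-30,-38],[-7.5,-30,-38]): print(P,proj("wrist",t+M@np.array(P))-[120,100])
E
```

```text
231.14851485148515 250.45544554455446 227 234 243 258
but [ -1.2 -14.4 -17.6] [  4.2 -14.2 -17.6] [ -6.7 -14.5 -17.6]
[122, 123, 122, 123, 122, 120, 123, 122, 123, 122, 120, 120, 118, 107, 71, 51, 50, 51, 52, 49, 54, 48, 51, 51, 49, 46, 48, 54, 54, 106, 225, 253, 254, 254, 254]
95 [99, 100, 99, 113, 146, 183, 185, 189, 190, 191, 190, 191, 194, 193, 191, 190, 195, 196, 198, 200, 197, 199, 196, 196, 193, 192, 192, 190, 187, 187, 190, 194, 197, 197, 195, 197, 192, 191, 190, 193, 195, 197, 192, 196, 197, 171, 106, 71, 57, 63]
110 [99, 98, 97, 101, 141, 180, 187, 188, 191, 191, 190, 193, 193, 193, 193, 193, 196, 194, 200, 199, 196, 199, 197, 195, 195, 195, 190, 190, 191, 191, 191, 191, 198, 197, 195, 195, 192, 192, 192, 195, 197, 192, 191, 193, 190, 165, 101, 112, 124, 130]
125 [96, 105, 103, 101, 129, 166, 185, 188, 190, 190, 191, 194, 192, 195, 193, 193, 195, 195, 198, 199, 198, 198, 197, 194, 195, 193, 191, 190, 192, 188, 192, 195, 197, 197, 197, 197, 193, 191, 190, 192, 195, 193, 191, 190, 166, 129, 132, 132, 131, 130]
165 [99, 98, 98, 100, 114, 158, 184, 185, 189, 194, 192, 194, 193, 196, 196, 193, 196, 192, 199, 200, 199, 198, 195, 195, 193, 192, 190, 189, 189, 192, 196, 194, 196, 194, 195, 191, 190, 194, 195, 193, 194, 190, 191, 172, 132, 130, 130, 130, 133, 130]
175 [80, 78, 78, 77, 95, 142, 174, 183, 188, 191, 192, 194, 197, 193, 194, 196, 196, 195, 200, 198, 195, 196, 198, 195, 194, 193, 190, 190, 193, 192, 193, 195, 199, 198, 195, 195, 195, 194, 196, 197, 194, 189, 188, 168, 137, 134, 131, 131, 133, 130]
[7.5, -30, 0] [ 89.25393944 125.1451087 ]
[-7.5, -30, 0] [ 90.39313595 145.6506818 ]
[7.5, -30, -38] [ 77.48123155 155.23050868]
[-7.5, -30, -38] [ 79.25175773 179.85156979]
```

```bash
python3 -m handwheel '[{"offset":[-0.001,-0.0005,0.001],"twist":[0,0,0]},{"offset":[-0.001,-0.0005,0.001],"twist":[0,0,0]},{"offset":[-0.001,-0.0005,0.001],"twist":[0,0,0]},{"offset":[-0.001,-0.0005,0.001],"twist":[0,0,0]},{"offset":[-0.001,-0.0005,0.001],"twist":[0,0,0]},{"offset":[-0.001,-0.0005,0.001],"twist":[0,0,0]},{"offset":[-0.001,-0.0005,0.001],"twist":[0,0,0]},{"offset":[-0.001,-0.0005,0.001],"twist":[0,0,0]}]' 0.01 25; python3 -c "
from h import *
go([562.6,99.1,131],27.8)"
```

```text
clock: 3.58
tool_pos: [564.2, 98.7, 130.1]
ee_rot: [0.516, 0.857, 0.0, 0.0]
ft_force: [2.8, 0.8, -1.5]
finger_gap: 0.237
grasp_force: 25.0
tool [564.2  98.7 130.1] yaw_y 27.89 tilt [ 0.001  0.    -1.   ] offset [ 0.0011 -0.0012 -0.0009] twist z 0.0016 F [ 2.8  0.8 -1.5]
```

```bash
cat > f.py <<'E'
from h import *
s=get_state(); M=R.from_quat(s["ee_rot"]).as_matrix(); print("F tool axes",(M.T@s["ft_force"]).round(1),"gap mm",round(s["finger_gap"]*93,2),"pos along boom from col",np.round((s["tool_pos"]-[473.5,266,0])@(-M[:,0]),1),"grip",s["grasp_force"].round(1))
E
python3 f.py; python3 -m handwheel '[{"offset":[0.0005,0,0],"twist":[0,0,0]},{"offset":[0.001,0,0],"twist":[0,0,0]},{"offset":[0.0015,0,0],"twist":[0,0,0]}]' ; python3 f.py
```

```text
clock: 3.95
tool_pos: [563.9, 98.8, 130.2]
ee_rot: [0.516, 0.856, -0.0, 0.001]
ft_force: [5.9, -5.2, -4.0]
finger_gap: 0.237
grasp_force: 25.0Traceback (most recent call last):
  File "f.py", line 2, in <module>
    s=get_state(); M=R.from_quat(s["ee_rot"]).as_matrix(); print("F tool axes",(M.T@s["ft_force"]).round(1),"gap mm",round(s["finger_gap"]*93,2),"pos along boom from col",np.round((s["tool_pos"]-[473.5,266,0])@(-M[:,0]),1),"grip",s["grasp_force"].round(1))
                                                                                                                                                                                                                                      ^^^^^^^^^^^^^^^^^^^^^^
AttributeError: 'float' object has no attribute 'round'
Traceback (most recent call last):
  File "f.py", line 2, in <module>
    s=get_state(); M=R.from_quat(s["ee_rot"]).as_matrix(); print("F tool axes",(M.T@s["ft_force"]).round(1),"gap mm",round(s["finger_gap"]*93,2),"pos along boom from col",np.round((s["tool_pos"]-[473.5,266,0])@(-M[:,0]),1),"grip",s["grasp_force"].round(1))
                                                                                                                                                                                                                                      ^^^^^^^^^^^^^^^^^^^^^^
AttributeError: 'float' object has no attribute 'round'
```

```bash
sed -i 's/s\["grasp_force"\].round(1)/round(s["grasp_force"],1)/' f.py; python3 f.py; python3 -m handwheel '[{"offset":[0.0005,0,0],"twist":[0,0,0]},{"offset":[0.001,0,0],"twist":[0,0,0]}]' ; python3 f.py;  python3 -m handwheel '[{"offset":[0.0005,0,0],"twist":[0,0,0]},{"offset":[0.001,0,0],"twist":[0,0,0]}]' ; python3 f.py
```

```text
F tool axes [-7.3  2.8  4. ] gap mm 22.04 pos along boom from col 190.2 grip 25.0
clock: 4.2
tool_pos: [563.7, 99.0, 130.2]
ee_rot: [0.516, 0.856, -0.0, 0.001]
ft_force: [6.9, -7.5, -5.3]
finger_gap: 0.237
grasp_force: 25.0
F tool axes [-9.8  2.6  5.4] gap mm 22.06 pos along boom from col 190.2 grip 25.0
clock: 4.45
tool_pos: [563.4, 99.6, 130.2]
ee_rot: [0.517, 0.856, -0.0, 0.001]
ft_force: [6.3, -8.1, -5.5]
finger_gap: 0.238
grasp_force: 25.0
F tool axes [-10.1   1.8   5.6] gap mm 22.11 pos along boom from col 189.5 grip 25.0
```

```bash
python3 -m handwheel '[{"offset":[0.001,0,0],"twist":[0,0,0]},{"offset":[0.002,0,0],"twist":[0,0,0]}]' ; python3 f.py;  python3 -m handwheel '[{"offset":[0.001,0,0],"twist":[0,0,0]},{"offset":[0.002,0,0],"twist":[0,0,0]},{"offset":[0.003,0,0],"twist":[0,0,0]}]' ; python3 f.py
```

```text
clock: 4.7
tool_pos: [562.6, 101.0, 130.2]
ee_rot: [0.517, 0.856, -0.0, 0.002]
ft_force: [8.4, -9.9, -6.3]
finger_gap: 0.231
grasp_force: 25.0
F tool axes [-12.7   2.8   6.3] gap mm 21.49 pos along boom from col 187.9 grip 25.0
clock: 5.08
tool_pos: [561.9, 102.2, 130.2]
ee_rot: [0.517, 0.856, -0.001, 0.003]
ft_force: [10.0, -15.0, -7.5]
finger_gap: 0.237
grasp_force: 25.0
F tool axes [-17.9   1.9   7.6] gap mm 22.08 pos along boom from col 186.7 grip 25.0
```

```bash
cat > b.py <<'E'
from h import *
s=get_state(); M=R.from_quat(s["ee_rot"]).as_matrix(); im=get_image("wrist"); cv2.imwrite("pics/wb%d.png"%(s["clock"]*100),im)
g=cv2.cvtColor(im,6).astype(float)[:,246:254].mean(1)
d=np.where(g[100:260]<75)[0]+100
e=np.where((g[d.min()-6:d.max()+8]<75))[0]
top=d.min()-.5; 
# subpixel end: crossing 150 between dark and bright
k=d.max(); 
while g[k]<150:k+=1
end=k-1+(150-g[k-1])/(g[k]-g[k-1])
print("rows",top,end); P=onz("wrist",(250,end),163); print("bush outer edge: world",P.round(1),"from col",((P-[473.5,266,0])@(-M[:,0])).round(1),"in tool x",((P-s["tool_pos"])@M[:,0]).round(1))
E
python3 b.py; python3 f.py; python3 - <<'E'
from h import *
p=dict(np.load("w1.npz"))
P=onz("w",(258,132.6),163,p); print("before: from col",(P-[473.5,266,0])@np.array([np.cos(np.radians(-62.1)),np.sin(np.radians(-62.1)),0]))
E
```

```text
rows 135.5 151.48359073359075
bush outer edge: world [531.3 155.5 163. ] from col 125.5 in tool x 61.2
F tool axes [-16.1   3.2   7.5] gap mm 22.08 pos along boom from col 186.7 grip 25.0
before: from col 128.7320878037371
```

```bash
python3 -m handwheel '[{"offset":[0.0004,0,0],"twist":[0,0,0]}]' >/dev/null; python3 f.py;  python3 -m handwheel '[{"offset":[0.0004,0,0],"twist":[0,0,0]}]' >/dev/null; python3 f.py; python3 -m handwheel '[{"offset":[0.0003,0,0],"twist":[0,0,0]}]' >/dev/null; python3 f.py
```

```text
F tool axes [-17.4   2.8   7.8] gap mm 21.93 pos along boom from col 186.6 grip 25.0
F tool axes [-18.    2.4   6.9] gap mm 22.28 pos along boom from col 186.5 grip 25.0
F tool axes [-19.5   3.1   7.1] gap mm 21.94 pos along boom from col 186.5 grip 25.0
```

```bash
python3 -m handwheel '[{"offset":[0,0,0],"twist":[0,0,0]},{"offset":[0,0,0],"twist":[0,0,0]},{"offset":[0,0,0],"twist":[0,0,0]},{"offset":[0,0,0],"twist":[0,0,0]}]'; python3 f.py; python3 b.py; python3 -c "
from h import *
s=get_state(); M=R.from_quat(s['ee_rot']).as_matrix(); print('torque tool',M.T@s['torque']); p=camera_params('wrist'); im=cv2.imread('pics/wb%d.png'%0) if 0 else get_image('wrist'); cv2.imwrite('pics/w3.png',cv2.resize(im[110:300,150:350],None,fx=3,fy=3,interpolation=2))"
```

```text
clock: 6.0
tool_pos: [561.7, 102.5, 130.2]
ee_rot: [0.518, 0.856, -0.001, 0.003]
ft_force: [9.5, -15.4, -7.0]
finger_gap: 0.233
grasp_force: 25.0
F tool axes [-18.    1.2   7.1] gap mm 21.66 pos along boom from col 186.5 grip 25.0
rows 135.5 151.44276253547775
bush outer edge: world [531.2 155.8 163. ] from col 125.3 in tool x 61.2
torque tool [-0.2979444  -3.73697351  0.10150362]
```

View pics/w3.png

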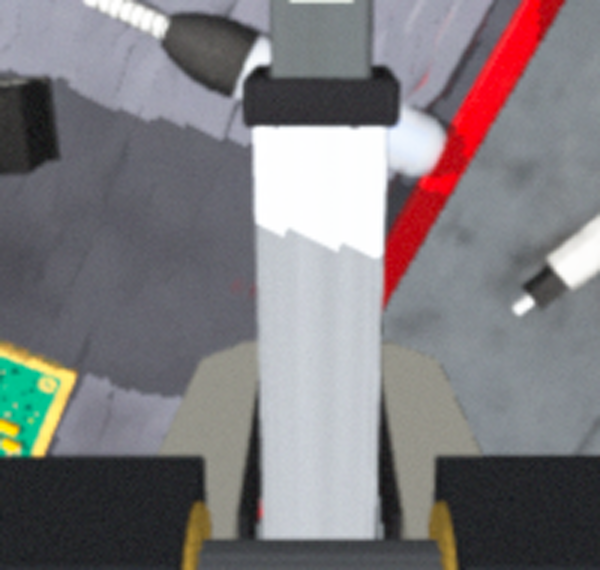

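```bash
python3 - <<'E'
from h import *
s=get_state(); p=camera_params("wrist"); E=np.array(p["extrinsics"])
T=np.eye(4);T[:3,:3]=R.from_quat(s["ee_rot"]).as_matrix();T[:3,3]=s["tool_pos"]; C=np.linalg.inv(T)@E; print(C.round(2).tolist())
w1=dict(np.load("w1.npz")); T1=np.eye(4);T1[:3,:3]=R.from_euler("z",0).as_matrix()
def bush(pos,yaw,row,tilt=0):
    T=np.eye(4); y=np.array([np.cos(np.radians(yaw)),np.sin(np.radians(yaw)),0]); z=np.array([0,0,-1.]); T[:3,:3]=np.c_[np.cross(y,z),y,z];T[:3,3]=pos
    P=onz("w",(250,row),163,dict(mtx=p["mtx"],extrinsics=T@C)); print(((P-[473.5,266,0])@[np.cos(np.radians(-62.1)),np.sin(np.radians(-62.1)),0]).round(2),((P-pos)@T[:3,0]).round(2))
bush([561.9,100.6,254.4],28.19,132.6); bush([564,100.8,132.1],27.98,154.0); bush(s["tool_pos"],27.8,151.44)
M=R.from_quat(s["ee_rot"]).as_matrix(); print(M[:,2], s["tool_pos"], s["joints"].round(3))
E
```

```text
[[-0.0, 0.96, 0.3, 82.21], [1.0, 0.0, -0.0, 0.67], [-0.0, 0.3, -0.96, -165.52], [0.0, 0.0, 0.0, 1.0]]
128.8 58.77
128.77 59.58
124.63 61.14
[ 0.00403039 -0.00427438 -0.99998274] [561.66770566 102.46950212 130.23078981] [-0.438  0.541  0.225  2.049 -0.205  0.57   0.412]
```

```bash
python3 -m handwheel '[{"offset":[0,0,0.0005],"twist":[0,0,0]},{"offset":[0,0,0.001],"twist":[0,0,0]}]' >/dev/null; python3 f.py; python3 -m handwheel '[{"offset":[0.0002,0,0.0005],"twist":[0,0,0]},{"offset":[0.0003,0,0.0005],"twist":[0,0,0]}]' > /dev/null; python3 f.py
```

```text
F tool axes [-16.7  -0.8  -5.5] gap mm 21.44 pos along boom from col 186.5 grip 25.0
F tool axes [-18.   -0.6  -6. ] gap mm 21.71 pos along boom from col 186.5 grip 25.0
```

```bash
python3 -m handwheel '[{"offset":[0,0,-0.0005],"twist":[0,0,0]},{"offset":[0.0004,0,-0.0005],"twist":[0,0,0]}]' >/dev/null; python3 f.py; python3 -m handwheel '[{"offset":[0.0002,0,0],"twist":[0,0,0]},{"offset":[0.0003,0,0],"twist":[0,0,0]}]' > /dev/null; python3 f.py
```

```text
F tool axes [-7.3  1.1 -4.6] gap mm 21.81 pos along boom from col 184.4 grip 25.0
F tool axes [-5.2 -0.6 -5.6] gap mm 21.78 pos along boom from col 181.3 grip 25.0
```

```bash
python3 -m handwheel '[{"offset":[0.003,0,-0.0003],"twist":[0,0,0]},{"offset":[0.006,0,-0.0003],"twist":[0,0,0]},{"offset":[0.009,0,-0.0003],"twist":[0,0,0]},{"offset":[0.012,0,-0.0003],"twist":[0,0,0]},{"offset":[0.015,0,-0.0003],"twist":[0,0,0]},{"offset":[0.018,0,-0.0003],"twist":[0,0,0]},{"offset":[0.021,0,-0.0003],"twist":[0,0,0]},{"offset":[0.024,0,-0.0003],"twist":[0,0,0]},{"offset":[0.027,0,-0.0003],"twist":[0,0,0]}]' ; python3 f.py
```

```text
clock: 8.22
tool_pos: [547.4, 130.4, 130.0]
ee_rot: [0.516, 0.856, 0.0, 0.001]
ft_force: [4.2, -5.2, 2.3]
finger_gap: 0.234
grasp_force: 25.0
F tool axes [-6.6  1.3 -2.3] gap mm 21.81 pos along boom from col 154.6 grip 25.0
```

```bash
python3 -m handwheel '[{"offset":[0.001,0,0],"twist":[0,0,0]},{"offset":[0.002,0,0],"twist":[0,0,0]},{"offset":[0.003,0,0],"twist":[0,0,0]},{"offset":[0.004,0,0],"twist":[0,0,0]},{"offset":[0.005,0,0],"twist":[0,0,0]},{"offset":[0.006,0,0],"twist":[0,0,0]}]'>/dev/null ; python3 f.py;  python3 -m handwheel '[{"offset":[0.0005,0,0],"twist":[0,0,0]},{"offset":[0.001,0,0],"twist":[0,0,0]},{"offset":[0.0015,0,0],"twist":[0,0,0]}]'>/dev/null ; python3 f.py
```

```text
F tool axes [-2.7  1.4 -6.3] gap mm 21.71 pos along boom from col 146.4 grip 25.0
F tool axes [-5.9  1.6 -5.2] gap mm 21.65 pos along boom from col 145.9 grip 25.0
```

```bash
python3 -m handwheel '[{"offset":[0.0005,0,0],"twist":[0,0,0]},{"offset":[0.001,0,0],"twist":[0,0,0]}]'>/dev/null ; python3 f.py;  python3 b.py
```

```text
F tool axes [-4.4  1.5 -6.6] gap mm 21.72 pos along boom from col 145.0 grip 25.0
rows 135.5 151.17816813048933
bush outer edge: world [512.3 192.1 163. ] from col 83.6 in tool x 61.4
```

```bash
python3 -m handwheel '[{"offset":[0.0005,0,-0.0003],"twist":[0,0,0]},{"offset":[0.001,0,-0.0003],"twist":[0,0,0]}]'>/dev/null ; python3 f.py; python3 -m handwheel '[{"offset":[0.0005,0,0],"twist":[0,0,0]}]'>/dev/null ; python3 f.py
```

```text
F tool axes [-7.1  1.9 -1.5] gap mm 21.88 pos along boom from col 144.4 grip 25.0
F tool axes [-8.3  2.1 -1.6] gap mm 21.52 pos along boom from col 144.3 grip 25.0
```

```bash
python3 -m handwheel '[{"offset":[0.0005,0,0],"twist":[0,0,0]}]'>/dev/null ; python3 f.py; python3 - <<'E'
from h import *
B=[551.2,92.8,150]
a=[]
for n in("scene","top"):
    im=get_image(n); u,v=proj(n,B).round().astype(int); print(n,u,v)
    c=im[v-30:v+30,u-40:u+40]; a.append(cv2.resize(c,None,fx=5,fy=5,interpolation=2))
cv2.imwrite("pics/lock1.png",np.hstack(a))
E
```

```text
F tool axes [-10.3   2.4  -1. ] gap mm 21.85 pos along boom from col 144.3 grip 25.0
scene 205 187
top 216 160
```

View pics/lock1.png

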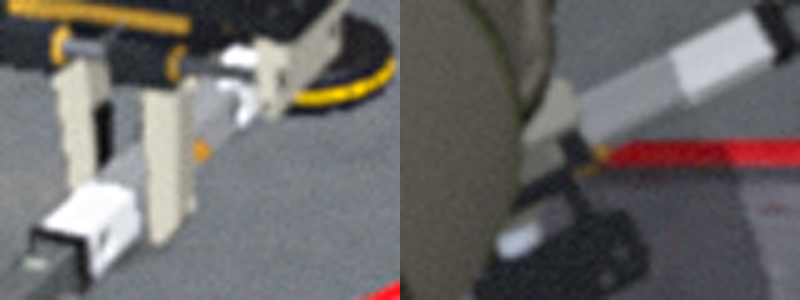

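The button is out in the next hole, showing brass at scene pixel (205,187), where the button's fixed position projects. The push force also builds with no movement. Next I tug outwards in small steps.

```bash
python3 -m handwheel '[{"offset":[-0.001,0,0],"twist":[0,0,0]},{"offset":[-0.002,0,0],"twist":[0,0,0]},{"offset":[-0.003,0,0],"twist":[0,0,0]},{"offset":[-0.004,0,0],"twist":[0,0,0]},{"offset":[-0.005,0,0],"twist":[0,0,0]}]' - 30 >/dev/null ; python3 f.py; python3 -m handwheel '[{"offset":[-0.0005,0,0],"twist":[0,0,0]},{"offset":[-0.001,0,0],"twist":[0,0,0]}]'>/dev/null ; python3 f.py
```

```text
F tool axes [ 4.8  2.7 -6.9] gap mm 21.37 pos along boom from col 144.5 grip 30.1
F tool axes [ 4.9  1.6 -7.4] gap mm 21.55 pos along boom from col 145.4 grip 30.1
```

```bash
python3 -m handwheel '[{"offset":[-0.0005,0,-0.0003],"twist":[0,0,0]},{"offset":[-0.001,0,-0.0005],"twist":[0,0,0]}]'>/dev/null ; python3 f.py; python3 -m handwheel '[{"offset":[-0.0005,0,0],"twist":[0,0,0]},{"offset":[-0.001,0,0],"twist":[0,0,0]}]'>/dev/null ; python3 f.py;python3 -m handwheel '[{"offset":[-0.0005,0,0],"twist":[0,0,0]},{"offset":[-0.001,0,0],"twist":[0,0,0]}]'>/dev/null ; python3 f.py
```

```text
F tool axes [ 6.2  4.6 -0.2] gap mm 21.82 pos along boom from col 146.0 grip 30.1
F tool axes [ 8.7  2.6 -2.5] gap mm 21.88 pos along boom from col 146.1 grip 30.1
F tool axes [10.6  2.6 -3.5] gap mm 21.62 pos along boom from col 146.2 grip 30.1
```

```bash
python3 -m handwheel '[{"offset":[-0.0005,0,0],"twist":[0,0,0]},{"offset":[-0.001,0,-0.0002],"twist":[0,0,0]},{"offset":[-0.0014,0,-0.0002],"twist":[0,0,0]}]'>/dev/null ; python3 f.py; python3 -m handwheel '[{"offset":[-0.0004,0,0],"twist":[0,0,0]},{"offset":[-0.0004,0,0],"twist":[0,0,0]}]'>/dev/null ; python3 f.py
```

```text
F tool axes [13.7  2.7 -2.1] gap mm 21.78 pos along boom from col 146.4 grip 30.1
F tool axes [14.6  2.5 -3.1] gap mm 21.91 pos along boom from col 146.4 grip 30.1
```

```bash
python3 -m handwheel '[{"offset":[-0.0004,0,0],"twist":[0,0,0]},{"offset":[-0.0007,0,0],"twist":[0,0,0]},{"offset":[-0.0007,0,0],"twist":[0,0,0]}]'>/dev/null ; python3 f.py; python3 -m handwheel '[{"offset":[0,0,0],"twist":[0,0,0]},{"offset":[0,0,0],"twist":[0,0,0]}]'>/dev/null ; python3 f.py
```

```text
F tool axes [16.4  3.2 -2.2] gap mm 21.9 pos along boom from col 146.5 grip 30.1
F tool axes [15.9  2.5 -3.7] gap mm 22.05 pos along boom from col 146.4 grip 30.1
```

```bash
python3 -m handwheel '[{"offset":[-0.0004,0,0],"twist":[0,0,0]},{"offset":[-0.0004,0,0],"twist":[0,0,0]},{"offset":[-0.0004,0,0],"twist":[0,0,0]}]'>/dev/null ; python3 f.py; python3 -m handwheel '[{"offset":[0,0,0],"twist":[0,0,0]},{"offset":[0,0,0],"twist":[0,0,0]},{"offset":[0,0,0],"twist":[0,0,0]}]'>/dev/null ; python3 f.py
```

```text
F tool axes [17.8  2.5 -3.5] gap mm 21.56 pos along boom from col 146.5 grip 30.1
F tool axes [17.5  3.6 -3. ] gap mm 21.57 pos along boom from col 146.5 grip 30.1
```

```bash
python3 -m handwheel '[{"offset":[0.001,0,0],"twist":[0,0,0]},{"offset":[0.002,0,0],"twist":[0,0,0]},{"offset":[0.003,0,0],"twist":[0,0,0]},{"offset":[0.004,0,0],"twist":[0,0,0]},{"offset":[0.005,0,0],"twist":[0,0,0]}]'>/dev/null ; python3 f.py; python3 -m handwheel '[{"offset":[0,0,0],"twist":[0,0,0]},{"offset":[0,0,0],"twist":[0,0,0]},{"offset":[0,0,0],"twist":[0,0,0]},{"offset":[0,0,0],"twist":[0,0,0]}]' 0.05 >/dev/null ; python3 f.py;python3 - <<'E'
from h import *
th=np.radians(-62.1);u=np.array([np.cos(th),np.sin(th),0]);C=np.array([473.5,266.5,0])
go(C+240*u+[0,0,131],27.9)
B=[551.2,92.8,150]
for n in("scene",):
    im=get_image(n); u,v=proj(n,B).round().astype(int)
    hsv=cv2.cvtColor(im[v-12:v+12,u-12:u+12],40); m=(hsv[...,0]>8)&(hsv[...,0]<30)&(hsv[...,1]>120); print("brass px",m.sum(),np.argwhere(m).mean(0)-12)
im=cv2.imread("pics/scene0.png");hsv=cv2.cvtColor(im[v-12:v+12,u-12:u+12],40); m=(hsv[...,0]>8)&(hsv[...,0]<30)&(hsv[...,1]>120); print("at start",m.sum(),np.argwhere(m).mean(0)-12)
E
```

```text
F tool axes [3.8 4.1 2. ] gap mm 21.57 pos along boom from col 146.7 grip 30.0
F tool axes [ 0.2 -0.7  0.1] gap mm 49.53 pos along boom from col 149.1 grip 0.0
tool [544.4 134.8 130.4] yaw_y 27.89 tilt [-0. -0. -1.] offset [-0.0905 -0.001  -0.0006] twist z -0.0001 F [-0.7 -0.1 -0.1]
brass px 0 [nan nan]
at start 8 [ 0.125 -0.125]<stdin>:7: RuntimeWarning: Mean of empty slice.
  ret = um.true_divide(
```

```bash
python3 -m handwheel '[{"offset":[-0.02,-0.001,0],"twist":[0,0,0]},{"offset":[-0.05,-0.001,0],"twist":[0,0,0]},{"offset":[-0.08,-0.001,0],"twist":[0,0,0]},{"offset":[-0.09,-0.001,0],"twist":[0,0,0]},{"offset":[-0.09,-0.001,0],"twist":[0,0,0]}]'>/dev/null ; python3 f.py; python3 -m handwheel '[{"offset":[0,0,0],"twist":[0,0,0]},{"offset":[0,0,0],"twist":[0,0,0]},{"offset":[0,0,0],"twist":[0,0,0]}]' 0.032 5 >/dev/null ; python3 f.py;python3 - <<'E'
from h import *
B=[551.2,92.8,150]
im=get_image("scene"); u,v=proj("scene",B).round().astype(int)
hsv=cv2.cvtColor(im[v-12:v+12,u-12:u+12],40); m=(hsv[...,0]>8)&(hsv[...,0]<30)&(hsv[...,1]>120); print("brass px",m.sum(),np.argwhere(m).mean(0)-12)
b=np.array([455.4,-65.8]); C=np.array([473.5,266.5])
s=get_state(); M=R.from_quat(s["ee_rot"]).as_matrix()
print(s["tool_pos"],"dir col->tool",np.degrees(np.arctan2(*(s["tool_pos"][:2]-C)[::-1])))
for a in (-68,-74,-80,-86,-90,-93.1):
    r=np.radians(a); P=np.array([*(C+240*np.array([np.cos(r),np.sin(r)])),130.5]); print(a,(M.T@(P-s["tool_pos"])/1000).round(3),"twist",round(np.radians(-a-62.1),3))
E
```

```text
F tool axes [ 0.5 -0.5 -0.3] gap mm 50.16 pos along boom from col 239.0 grip 0.0
F tool axes [ 1.3 -0.5 -0.7] gap mm 32.1 pos along boom from col 238.2 grip 0.0
brass px 9 [-0.33333333 -0.11111111]
[585.63976284  55.63228588 130.49583406] dir col->tool -61.995888498857035
-68 [ 0.    -0.025 -0.   ] twist 0.103
-74 [ 0.004 -0.05  -0.   ] twist 0.208
-80 [ 0.011 -0.074 -0.   ] twist 0.312
-86 [ 0.019 -0.098 -0.   ] twist 0.417
-90 [ 0.027 -0.113 -0.   ] twist 0.487
-93.1 [ 0.033 -0.124 -0.   ] twist 0.541
```

```bash
python3 -m handwheel '[{"offset":[0,-0.012,0],"twist":[0,0,0.05]},{"offset":[0,-0.025,0],"twist":[0,0,0.103]},{"offset":[0.002,-0.037,0],"twist":[0,0,0.155]},{"offset":[0.004,-0.05,0],"twist":[0,0,0.208]},{"offset":[0.007,-0.062,0],"twist":[0,0,0.26]},{"offset":[0.011,-0.074,0],"twist":[0,0,0.312]},{"offset":[0.015,-0.086,0],"twist":[0,0,0.365]},{"offset":[0.019,-0.098,0],"twist":[0,0,0.417]},{"offset":[0.024,-0.108,0],"twist":[0,0,0.46]},{"offset":[0.027,-0.113,0],"twist":[0,0,0.487]}]'; python3 f.py; python3 - <<'E'
from h import *
cv2.imwrite("pics/sw_top.png",get_image("top")); cv2.imwrite("pics/sw_sc.png",get_image("scene")); 
im=cv2.imread("pics/sw_top.png")[120:270,110:370]; sc=cv2.imread("pics/sw_sc.png")[140:290,130:390]
cv2.imwrite("pics/sw.png",cv2.resize(np.vstack([im,sc]),None,fx=2,fy=2,interpolation=2))
E
```

```text
clock: 17.35
tool_pos: [472.4, 25.8, 130.5]
ee_rot: [0.708, 0.706, -0.0, 0.0]
ft_force: [1.2, -0.9, -0.2]
finger_gap: 0.346
grasp_force: 0.7
F tool axes [-0.9  1.2  0.2] gap mm 32.22 pos along boom from col 240.3 grip 0.7
```

View pics/sw.png

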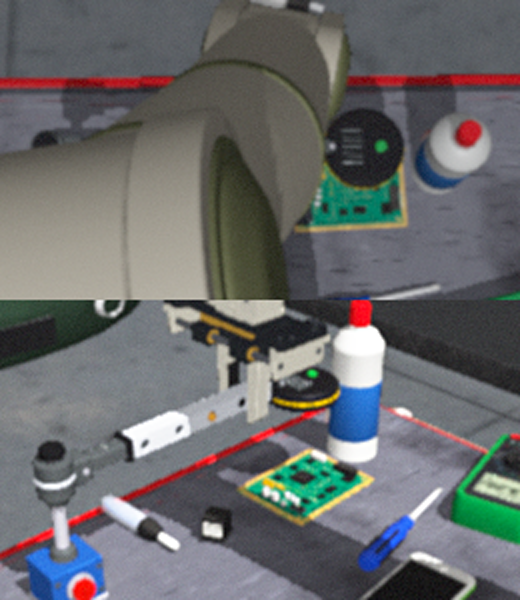

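The lamp disc shows in the top view at about (292,194), still short of the board's middle and clear of the can. I measure what is left.

```bash
cat > l.py <<'E'
import sys
from h import *
im=get_image("top") if len(sys.argv)<2 else cv2.imread(sys.argv[1]); g=cv2.cvtColor(im,6)
m=(g<75).astype(np.uint8)*255; m[:150]=0;m[250:]=0;m[:,:255]=0;m[:,330:]=0
m=cv2.morphologyEx(m,cv2.MORPH_OPEN,np.ones((5,5))); m=cv2.morphologyEx(m,cv2.MORPH_CLOSE,np.ones((9,9)))
c=max(cv2.findContours(m,0,2)[0],key=cv2.contourArea); (u,v),r=cv2.minEnclosingCircle(c); e=cv2.fitEllipse(c); print("circle",u,v,r,"ellipse",e, "area r",np.sqrt(cv2.contourArea(c)/np.pi))
for q in ((u,v),e[0]):
    P=onz("top",q,138); C=np.array([473.5,266.5]); d=P[:2]-C; b=np.array([455.4,-65.8])-C
    print("lamp",P.round(1),"r",np.linalg.norm(d).round(1),"ang",np.degrees(np.arctan2(d[1],d[0])).round(2),"board ang",np.degrees(np.arctan2(b[1],b[0])).round(2),np.linalg.norm(b))
E
python3 l.py pics/sw_top.png
```

```text
circle 306.0 188.2941131591797 38.03604507446289 ellipse ((300.8424377441406, 188.63162231445312), (57.22294235229492, 62.833824157714844), 4.175542831420898) area r 27.039929891998003
lamp [ 488.5 -105.7  138. ] r 372.5 ang -87.69 board ang -93.12 332.7925780422394
lamp [487.8 -94.3 138. ] r 361.1 ang -87.73 board ang -93.12 332.7925780422394
```

```bash
cat > l.py <<'E'
import sys
from h import *
im=get_image("top") if len(sys.argv)<2 else cv2.imread(sys.argv[1]); x0,y0=255,160
g=cv2.resize(cv2.cvtColor(im[y0:260,x0:325],6),None,fx=4,fy=4,interpolation=cv2.INTER_CUBIC)
H=cv2.HoughCircles(g,cv2.HOUGH_GRADIENT,1,40,param1=120,param2=15,minRadius=68,maxRadius=92)
for c in H[0][:3]:
    q=(c[0]/4+x0-.4,c[1]/4+y0-.4); P=onz("top",q,139); C=np.array([473.5,266.5]); d=P[:2]-C; b=np.array([455.4,-65.8])-C
    print("px",np.round(q,1),c[2]/4,"lamp",P.round(1),"r",np.linalg.norm(d).round(1),"ang",np.degrees(np.arctan2(d[1],d[0])).round(2),"board ang",np.degrees(np.arctan2(b[1],b[0])).round(2))
E
python3 l.py pics/sw_top.png
```

```text
Traceback (most recent call last):
  File "l.py", line 6, in <module>
    for c in H[0][:3]:
             ~^^^
TypeError: 'NoneType' object is not subscriptable
```

```bash
sed -i 's/param1=120,param2=15/param1=80,param2=8/' l.py; sed -i 's/H=cv2/g=cv2.GaussianBlur(g,(7,7),2); H=cv2/' l.py; python3 l.py pics/sw_top.png; python3 -c "
from h import *
print(onz('top',(292.3,193.8),140))"
```

```text
px [291.5 193.2] 19.975 lamp [477.4 -73.3 139. ] r 339.8 ang -89.34 board ang -93.12
[475.89044963 -74.94586041 140.        ]
```

```bash
python3 -m handwheel '[{"offset":[0,-0.005,0],"twist":[0,0,0.02]},{"offset":[0,-0.01,0],"twist":[0,0,0.04]},{"offset":[0.0005,-0.013,0],"twist":[0,0,0.055]},{"offset":[0.0005,-0.015,0],"twist":[0,0,0.063]},{"offset":[0.0005,-0.015,0],"twist":[0,0,0.063]}]'; python3 l.py
```

```text
clock: 18.08
tool_pos: [457.9, 26.5, 130.4]
ee_rot: [0.729, 0.684, -0.0, -0.0]
ft_force: [-0.8, -0.7, -0.6]
finger_gap: 0.346
grasp_force: 0.0
px [291.2 202.7] 19.95 lamp [456.2 -72.2 139. ] r 339.1 ang -92.93 board ang -93.12
px [278.5 249.2] 17.65 lamp [354.9 -42.2 139. ] r 330.7 ang -111.02 board ang -93.12
```

```bash
python3 -m handwheel '[{"offset":[0,0,0],"twist":[0,0,0]},{"offset":[0,0,0],"twist":[0,0,0]},{"offset":[0,0,0],"twist":[0,0,0]},{"offset":[0,0,-0.03],"twist":[0,0,0]},{"offset":[0,0,-0.07],"twist":[0,0,0]},{"offset":[0,0,-0.12],"twist":[0,0,0]},{"offset":[0,0,-0.16],"twist":[0,0,0]},{"offset":[0.05,0,-0.16],"twist":[0,0,0]},{"offset":[0.11,0,-0.16],"twist":[0,0,0]},{"offset":[0.17,0,-0.16],"twist":[0,0,0]}]' 0.07; python3 -m handwheel '[{"offset":[0.06,0,0],"twist":[0,0,0]},{"offset":[0.12,0,0],"twist":[0,0,0]},{"offset":[0.18,0,0],"twist":[0,0,0]},{"offset":[0.24,0,0],"twist":[0,0,0]},{"offset":[0.30,0,0],"twist":[0,0,0]},{"offset":[0.30,0,0],"twist":[0,0,0]}]'; python3 l.py; python3 - <<'E'
from h import *
im=get_image("top")[120:270,110:370]; sc=get_image("scene")[140:290,130:390]
cv2.imwrite("pics/end.png",cv2.resize(np.vstack([im,sc]),None,fx=2,fy=2,interpolation=2))
E
```

```text
clock: 19.38
tool_pos: [468.9, 197.8, 290.8]
ee_rot: [0.729, 0.684, 0.0, -0.0]
ft_force: [1.4, 0.3, -0.0]
finger_gap: 0.755
grasp_force: 0.0
clock: 20.12
tool_pos: [485.6, 500.8, 288.6]
ee_rot: [0.727, 0.687, -0.001, -0.001]
ft_force: [-0.6, -0.9, -0.5]
finger_gap: 0.752
grasp_force: 0.0
px [291.7 203. ] 19.6 lamp [455.6 -73.2 139. ] r 340.2 ang -93.01 board ang -93.12
px [275.7 211.7] 20.2 lamp [436.4 -37.8 139. ] r 306.6 ang -96.94 board ang -93.12
px [262.7 213.7] 22.025 lamp [432.2  -9.4 139. ] r 279.0 ang -98.51 board ang -93.12
```

View pics/end.png

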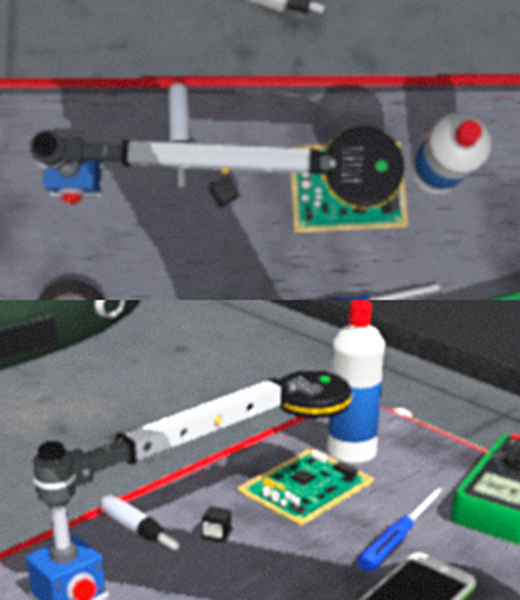

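The final view shows the lamp over the board, measured at (456,-73) against the board's (456,-66). The button is out in the third hole from the bush, and the can, the board and the small things look unmoved.

```bash
python3 -c "
from bench import *
print(job_done())"
```

```text
the job is handed in; nothing more can be done
None
```

The boom is one hole shorter and locked: it held a tug of about 17.5 N. The lamp is swung in about 7 mm from the middle of the board by my measurement, the gripper is clear, the can, board and small things look unmoved, and I handed the job in at about 20 s.

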